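# Hold down the yellow key on the control board

## Robot

A 7-joint arm with a two-finger parallel gripper is mounted at the origin on the work surface. World frame = base frame: x ahead of the robot, y to its left, z up, the work surface at z = 0. Lengths are in m, angles in rad, forces in N, time in s.
With the tool pointing down it reaches from about 0.425 to 0.925 m from the base axis. Payload 6.8 kg.
Tool frame: the origin (TCP) lies between the finger pads, 19 mm behind the fingertips; this is the grasp point; z points along the fingers, y is the line along which they close (so a half turn about z gives the same grasp; the last joint's range is limited). The gripper opens to 85 mm and grips with 20 to 120 N. Pads are 22 mm wide; open, the fingers measure 114 mm over their backs; the gripper's body (76 mm by 85 mm) begins 54 mm behind the grasp point. The pads swing forward as they close: fully open they stand 13 mm farther back than shut.
Start: joints at [-1.23, 0.477, 0.022, 1.555, -0.011, 1.109, -0.083], TCP at [0.293, 0.608, 0.25] pointing down, gripper open.
Joint ranges: [-2.96, 2.96], [-0.34, 2.1], [-1.41, 1.46], [0.24, 2.44], [-1.37, 4.51], [0.17, 1.92], [-2.96, 2.96]. Speed limits (rad/s): [2.39, 2.39, 3.14, 3.14, 3.14, 3.14, 3.14].

## Interface

Orientations are given as a unit quaternion [w, x, y, z].
In Python, from station import bot, imaging gives the robot as it stands. The module is installed in compiled form; this text tells all that it offers.
- The arm moves only by the tool carry_out, never from a script. Its argument "targets" is a list of rows, each a list of 5 numbers: the shift along the tool's x, y, z in cm, then the turn about the tool's z in degrees, then the opening, from -1 (shut) to 1 (fully open). In form: [[x, y, z, yaw, gripper], ...]. A call has 1 to 12 rows; each row shifts and turns the commanded pose from where the row before left it, along the tool's axes as they then stand; what a row does not reach is not made up. A row lasts 1/10 s, in which the tool goes at most 50 mm and 8.59 degrees, less where a joint would pass 70% of its speed; a pose out of reach is approached as far as the arm can. A call is refused whole if a number of a shift passes 5 or a number of a turn 8.59, either way. A call with a gripper value outside its range is refused whole. The fingers move at their own pace and stop on an object; "force" is the grip in N (left out, the last holds). Time passes only in rows, so rows that do not move let the fingers close. It gives the time, the measured TCP pose, the force, the opening and the grip force at its end, in the units of the state.
- bot.get_obs(): the state, without advancing time (a new reading comes with each control period).
- imaging.read_camera(name): name is "scene" or "top" or "wrist"; returns the picture (384x512x3 uint8, red, green, blue); there is no depth.
- imaging.calibration(name): a dict with "fx", "fy", "cx", "cy" (pixels), "k1" (the pictures are not rectified: a ray, as slopes to the right and down, at radius r is drawn at 1 + k1 r^2 times it, then the intrinsics apply), "extrinsics" (4x4, takes a point from world to camera coordinates). Camera axes: x right, y up, looking along -z (the intrinsics and any distortion apply to the point x, -y, -z); pixel columns grow to the right and rows downward; lengths in m; the calibration is good to about 2 mm. A picture is of the moment at which its call begins: read the wrist's pose just before it. calibration takes no time and is no camera call; for the wrist camera it gives the pose at the moment of the call.
- bot.hand_in(): hands the job in; it is judged then, once.
The state is a dict: "t": time; "q": joint angles; "joint_vel": joint speeds; "joint_torque": joint torques, N m; "eef_pos": TCP position; "tool_rot": TCP orientation; "contact_force": force on the tool from outside, world axes, zero at the start; "torque": the same for the moment, N m; "gripper_width": opening from 0.0 (shut) to 1.0 (fully open); "grasp_force": force on a finger pad.
Only numpy, scipy, OpenCV 4.12 (cv2) and the standard library are available. Lean on these libraries where they do the work, as an engineer would, in place of code of your own. Each camera call takes 0.05 s, during which the arm holds its last target. There are 200 camera calls.

## Task

The control board clamped in the board holder is on test: with the fingertips, gently press its yellow key down and keep it down for three full seconds so that it starts its self-test, then let it spring back and draw the hand at least 15 cm clear of it. Grip nothing, touch no other key, no part of the board or its holder, and leave everything else on the bench where it is.

Things in the scene. Friction and masses are not known exactly. Their poses are not given: they have to be found in the camera images.
- board_holder: Fixed board holder: black jaws and hand-wheels with orange hubs clamp a level green circuit board, 100 mm (its x) by 220 mm (its y). Origin on the bench under the board's centre; board's top face 94 mm above it. Holder overall 150 mm (x) by 326 mm (y); jaws and uprights reach 103 mm above the bench. Other board parts stand at x = +2 mm or more, at most 19 mm above the board.
- yellow_switch: Key switch with the yellow round cap, on the board: black 14 mm square body, 7.5 mm high; cap 18 mm across, 7.5 mm thick, its flat top 22 mm above this origin, which lies on the board's top face, on the key's vertical axis. z up. The cap sinks up to 7 mm when pressed straight down.
- red_switch: Same switch with a red cap (same sizes and origin). Leave alone. The four keys stand in a row along the holder's y at its x = -20 mm, y = -60, -20, 20 and 60 mm (40 mm apart), their order of colours changing from start to start.
- blue_switch: Same switch with a blue cap. Leave alone.
- white_switch: Same switch with a white cap. Leave alone.
- yellow_key (a joint): How far the yellow cap is pressed down, m: 0 up, 0.007 right down against its stop; the switch closes at 0.0035. Sprung: 1.4 N starts it moving, 6 N sinks it 5 mm, 7.7 N 7 mm; it returns by itself. The stop is hard: come down slowly, about 15 mm/s; over 25 N is too rough for it.
- yellow_top (a point): Centre of the top face of the yellow cap; it moves with the cap.
- flux_bottle: Loose bottle, pale blue with a white cap, 38 mm across, 85 mm tall, on the bench on the robot's side of the holder. Origin at the centre of its base.
- tape_roll: Loose blue tape roll lying flat, 58 mm across, 19 mm high, on the bench on the robot's side of the holder. Origin at the centre of its underside.
- solder_reel: Loose solder reel, green flanges on a silver winding, standing on one flange, 54 mm across, 40 mm high, on the bench beyond the holder. Origin at the centre of its underside.
- screwdriver: Loose screwdriver with a red handle lying on the bench to the right of the holder (-y). Origin near its middle, on the bench.
- cutters: Loose side cutters with yellow handles, 135 mm long, 16 mm high, lying on the bench to the left of the holder (+y). Origin near the pivot, on the bench.
There are look-alikes about, which are no part of the job. Several things look just like the solder_reel: the one meant starts farthest from the robot's base.

How it is judged:
On the way, in this order (a step that is already met when the one before it is completed fails the run):
1. the yellow key is down, closed, at least 3.5 of its 7 mm, and is kept down for 2.6 s without a break (value of joint yellow_key above 0.0035 m), for 2.6 s.
2. the yellow key has come back up, within 1 mm, with no finger on it (value of joint yellow_key below 0.001 m and contact force between the fingers and yellow_switch below 0.1 N), for 0.2 s.
At the end, for the whole second after the job is handed in: The yellow key is up again (within 1 mm), the TCP is more than 140 mm from its cap, and the bottle, tape roll, reel, screwdriver and cutters are all within 10 mm of where they began, the bottle and the reel upright (value of joint yellow_key below 0.001 m and distance between the grasp point and yellow_top above 0.14 m and distance of each of flux_bottle, tape_roll, solder_reel, screwdriver, cutters from where it was at the start of the episode below 0.01 m and angle between each of flux_bottle, solder_reel's own z axis and vertical below 0.1 rad); the robot touches nothing.
It fails at once if the yellow key is pushed or squeezed with more than 25 N (contact force between any of the fingers, the arm and yellow_switch above 25 N).
It fails at once if the robot touches the red, blue or white key (over 0.3 N) (contact force between any of the fingers, the arm and red_switch above 0.3 N or contact force between any of the fingers, the arm and blue_switch above 0.3 N or contact force between any of the fingers, the arm and white_switch above 0.3 N).
It fails at once if the robot touches the board, its parts or the holder (over 1 N) (contact force between any of the fingers, the arm and board_holder above 1 N).
It fails at once if a loose thing on the bench is shifted or lifted by more than 10 mm (distance of any of flux_bottle, tape_roll, solder_reel, screwdriver, cutters from where it was at the start of the episode above 0.01 m).
It fails at once if a loose thing on the bench is gripped or pressed with over 8 N (contact force between the fingers and flux_bottle above 8 N or contact force between the fingers and tape_roll above 8 N or contact force between the fingers and solder_reel above 8 N or contact force between the fingers and screwdriver above 8 N or contact force between the fingers and cutters above 8 N).
It also fails if it takes over 35 s, if anything falls off the work surface, if the arm or the gripper's body presses on something with over 40 N, if the wrist force passes 120 N, or if a joint passes its speed limit or range.

## Working session

There is one attempt and no reset: what is moved stays moved. The work goes in short steps, Python scripts to look and compute and a tool call to move; the robot and the scene stay as the last step left them, time stands still between calls to the robot, and variables do not carry over. Pictures are saved under pics/ and viewed, at most 10 in all, crops included, and the job is handed in when it is done.

Besides the shell and the picture viewer there is one more tool, called after "Emit:" in YAML: its name, and indented under it one key for each argument. carry_out: Moves the arm, as the interface text tells. Its arguments: {"type":"object","properties":{"targets":{"type":"array"},"force":{"type":"number"}},"required":["targets"]}

```bash
mkdir -p pics
python3 - <<'E'
from station import bot, imaging
import cv2, numpy as np
o=bot.get_obs(); print(o['t'],o['eef_pos'],o['tool_rot'],o['gripper_width'])
for n in ['scene','top']:
    im=imaging.read_camera(n); cv2.imwrite(f'pics/{n}0.png',im[:,:,::-1]); np.save(f'{n}0.npy',im)
    c=imaging.calibration(n); print(n,{k:np.round(v,3).tolist() for k,v in c.items()})
E
```

```text
0.0 [0.29264694 0.60762735 0.24900555] [-1.44246234e-04  2.22522514e-01  9.74927101e-01 -9.25771502e-04] 0.9961983201248487
scene {'fx': 382.88, 'fy': 382.88, 'cx': 250.222, 'cy': 187.212, 'k1': -0.029, 'extrinsics': [[-0.795, 0.607, -0.017, 0.418], [-0.45, -0.57, 0.687, 0.194], [0.407, 0.554, 0.726, -1.374], [0.0, 0.0, 0.0, 1.0]]}
top {'fx': 375.288, 'fy': 375.288, 'cx': 255.178, 'cy': 189.239, 'k1': -0.057, 'extrinsics': [[0.014, -1.0, 0.024, -0.009], [0.994, 0.016, 0.108, -0.545], [-0.108, 0.023, 0.994, -1.226], [0.0, 0.0, 0.0, 1.0]]}
```

View pics/top0.png

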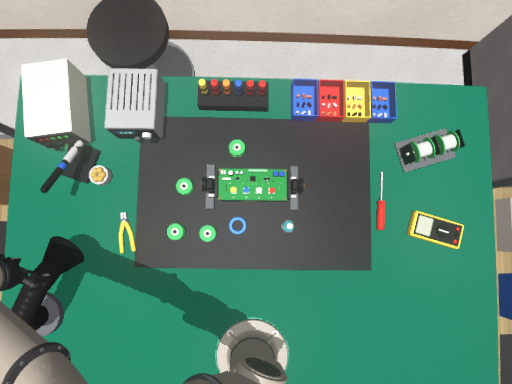

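View pics/scene0.png

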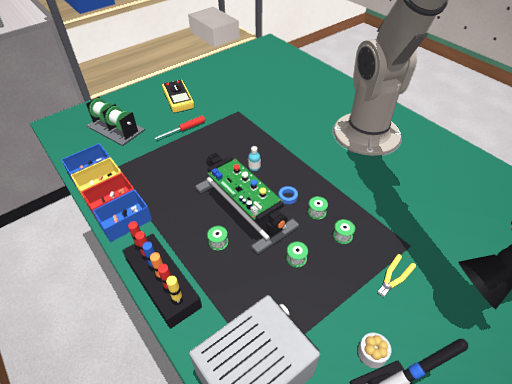

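The top view shows the holder at about (253,185), with the keys on the robot's side of the board. In the scene view the row reads red (237,168), white (245,176), blue (253,184), yellow (263,191). I'll measure the caps in both views.

```bash
cat > h.py <<'E'
import cv2, numpy as np
from station import bot, imaging
def ray(c,u,v):
    E=np.array(c['extrinsics']); xd=np.array([(u-c['cx'])/c['fx'],(v-c['cy'])/c['fy']]); x=xd.copy()
    for _ in range(20): x=xd/(1+c['k1']*(x@x))
    d=E[:3,:3].T@np.array([x[0],-x[1],-1]); return -E[:3,:3].T@E[:3,3], d/np.linalg.norm(d)
def plane(c,u,v,z):
    o,d=ray(c,u,v); return o+d*(z-o[2])/d[2]
def tri(r1,r2):
    (a,d),(b,e)=r1,r2; s=np.linalg.lstsq(np.c_[d,-e],b-a,rcond=None)[0]
    p,q=a+s[0]*d,b+s[1]*e; return (p+q)/2,np.linalg.norm(p-q)
def blobs(im,lo,hi,roi,amin=4):
    x0,y0,x1,y1=roi; hsv=cv2.cvtColor(im[y0:y1,x0:x1],cv2.COLOR_RGB2HSV)
    n,_,st,ce=cv2.connectedComponentsWithStats(cv2.inRange(hsv,lo,hi))
    return [(ce[i,0]+x0,ce[i,1]+y0,st[i,4]) for i in range(1,n) if st[i,4]>=amin]
C={'yellow':((20,110,110),(34,255,255)),'red':((0,130,100),(8,255,255)),'blue':((105,130,80),(125,255,255)),'white':((0,0,170),(180,60,255))}
E
python3 - <<'E'
from h import *
for n,roi in (('top',(200,160,305,212)),('scene',(195,145,305,250))):
    im=np.load(n+'0.npy'); c=imaging.calibration(n)
    for k,(lo,hi) in C.items():
        for b in blobs(im,lo,hi,roi): print(n,k,np.round(b,1),np.round(plane(c,b[0],b[1],.116),3))
a=np.load('top0.npy')[160:215,200:305,::-1];b=np.load('scene0.npy')[145:250,195:305,::-1]
a=cv2.resize(a,None,fx=5,fy=5,interpolation=2);b=cv2.resize(b,None,fx=3,fy=3,interpolation=2)
o=np.zeros((a.shape[0]+b.shape[0],525,3),np.uint8);o[:a.shape[0],:a.shape[1]]=a;o[a.shape[0]:,:b.shape[1]]=b
cv2.imwrite('pics/crop.png',o)
E
```

```text
top yellow [233.2 189.2  23. ] [0.535 0.07  0.116]
top red [271.7 189.9  21. ] [ 0.535 -0.05   0.116]
top blue [275.  173.2  23. ] [ 0.588 -0.06   0.116]
top blue [281.5 173.5  16. ] [ 0.587 -0.08   0.116]
top blue [246.  189.7  18. ] [0.534 0.03  0.116]
top white [222.9 171.7  23. ] [0.59  0.103 0.116]
top white [230.  172.1  20. ] [0.589 0.081 0.116]
top white [236.7 172.1   9. ] [0.589 0.06  0.116]
top white [241. 172.   9.] [0.59  0.047 0.116]
top white [253. 170.   9.] [0.597 0.009 0.116]
top white [262.5 170.    8. ] [ 0.597 -0.02   0.116]
top white [211.1 176.4  15. ] [0.574 0.14  0.116]
top white [225.8 178.2  23. ] [0.569 0.094 0.116]
top white [293.  177.2  13. ] [ 0.576 -0.116  0.116]
top white [258.5 190.2  40. ] [ 0.533 -0.009  0.116]
top white [233.7 192.6   7. ] [0.525 0.068 0.116]
top white [245.3 192.7   7. ] [0.525 0.032 0.116]
top white [268.8 192.6   5. ] [ 0.526 -0.041  0.116]
top white [210.6 194.9  17. ] [0.516 0.14  0.116]
top white [293. 196.  15.] [ 0.517 -0.117  0.116]
scene yellow [262.3 190.7  38. ] [0.537 0.072 0.116]
scene red [236.3 167.1  25. ] [ 0.53
[... 264 characters left out ...]
492 -0.022  0.116]
scene white [239.2 172.    4. ] [ 0.543 -0.024  0.116]
scene white [244.6 174.1  29. ] [ 0.537 -0.008  0.116]
scene white [239.  209.1 206. ] [0.625 0.086 0.116]
scene white [248.  179.5   4. ] [0.542 0.015 0.116]
scene white [227.5 187.   24. ] [0.603 0.003 0.116]
scene white [253.6 188.4  10. ] [0.551 0.051 0.116]
scene white [240.5 196.5   8. ] [0.596 0.053 0.116]
scene white [261.6 197.2   8. ] [0.554 0.09  0.116]
scene white [243.7 199.6   7. ] [0.596 0.067 0.116]
scene white [248.8 202.1  21. ] [0.591 0.082 0.116]
scene white [255.9 207.5  69. ] [0.587 0.108 0.116]
scene white [216.7 233.3  47. ] [0.714 0.114 0.116]
scene white [297.2 247.6  27. ] [0.587 0.267 0.116]
```

View pics/crop.png

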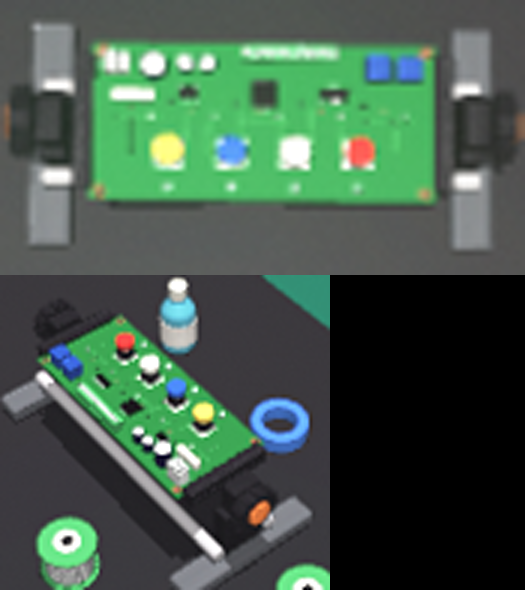

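Yellow is at about (0.536, 0.071), cap top 0.116, and both views agree within 2 mm. The row runs along world y at 40 mm pitch (0.071, 0.031, -0.009, -0.048), which matches the sizes given. I'll align, shut the fingers and move to hover above it.

Emit:
carry_out:
  targets:
    - [0,0,0,-8.5,-1]
    - [0,0,0,-8.5,-1]
    - [0,0,0,-8.7,-1]
    - [-1.3,-3,0,0,-1]
    - [-1.3,-3,0,0,-1]
    - [-1.3,-3,0,0,-1]
    - [-1.3,-3,0,0,-1]
    - [-1.3,-3,0,0,-1]
    - [-1.3,-3,0,0,-1]
    - [-1.3,-3,0,0,-1]
    - [-1.3,-3,0,0,-1]
    - [-1.3,-3,0,0,-1]

```text
out of range; nothing moved
```

Emit:
carry_out:
  targets:
    - [-1.3,-3,0,0,-1]
    - [-1.3,-3,0,0,-1]
    - [-1.3,-3,0,0,-1]
    - [-1.3,-3,0,0,-1]
    - [-1.3,-3,0,0,-1]
    - [-1.3,-3,0,0,-1]
    - [-1.3,-3,0,0,-1]
    - [-1.3,-3,0,0,-1]
    - [0,0,0,0,-1]
    - [0,0,0,0,-1]
    - [0,0,0,0,-1]

```text
t: 1.2
eef_pos: [0.2824, 0.3478, 0.2501]
tool_rot: [0.0, 0.222, 0.975, 0.0]
contact_force: [0.5, -0.8, -0.6]
gripper_width: 0.003
grasp_force: 0.0
```

The first call was refused because a turn of 8.7 is over the limit, so the second ran without the yaw. The arm is clear of everything; I'll turn now and continue from the new pose.

Emit:
carry_out:
  targets:
    - [0,0,0,-8.5,-1]
    - [0,0,0,-8.5,-1]
    - [0,0,0,-8.5,-1]
    - [-2.8,-3,0,0,-1]
    - [-2.8,-3,0,0,-1]
    - [-2.8,-3,0,0,-1]
    - [-2.8,-3,0,0,-1]
    - [-2.8,-3,0,0,-1]
    - [-2.8,-3,0,0,-1]
    - [-2.8,-3,0,0,-1]
    - [-2.8,-3,0,0,-1]
    - [0,0,0,0,-1]

```text
t: 2.4
eef_pos: [0.5093, 0.1019, 0.2501]
tool_rot: [0.001, 0.005, 1.0, -0.001]
contact_force: [-0.5, -0.3, -0.2]
gripper_width: 0.0
grasp_force: 0.0
```

Run:
```python
from h import *
o=bot.get_obs(); c=imaging.calibration('wrist'); im=imaging.read_camera('wrist'); cv2.imwrite('pics/w1.png',im[:,:,::-1]); np.save('w1.npy',im)
print(o['t'],o['eef_pos'],o['tool_rot'],o['contact_force'])
for k in C:
    for b in blobs(im,*C[k],(0,0,512,384),150): print(k,np.round(b,1),np.round(plane(c,b[0],b[1],.116),3))
```

```text
2.4 [0.50929866 0.10188219 0.25007387] [ 0.00122052  0.00520276  0.99998496 -0.00123156] [-0.48377771 -0.30147246 -0.18028997]
yellow [ 496.3   63.8 1415. ] [0.399 0.326 0.116]
yellow [224.4 202.  272. ] [0.532 0.07  0.116]
yellow [  12.2  347.6 1628. ] [ 0.743 -0.231  0.116]
red [111.3 202.9 227. ] [ 0.533 -0.047  0.116]
red [  35.8  339.9 1116. ] [ 0.725 -0.189  0.116]
blue [ 215.9   93.2 1161. ] [0.427 0.067 0.116]
blue [186.6 201.9 220. ] [0.532 0.032 0.116]
blue [104.2 245.2 546. ] [ 0.582 -0.064  0.116]
white [300.7  66.7 377. ] [0.405 0.143 0.116]
white [391.2  70.6 357. ] [0.408 0.225 0.116]
white [ 95.6  94.7 349. ] [ 0.426 -0.046  0.116]
white [ 56.5  95.7 359. ] [ 0.425 -0.084  0.116]
white [503.7 113.  269. ] [0.444 0.344 0.116]
white [292.1 157.5 700. ] [0.487 0.137 0.116]
white [ 83.2 155.7 383. ] [ 0.483 -0.068  0.116]
white [359.  193.7 266. ] [0.525 0.206 0.116]
white [147.2 203.5 265. ] [ 0.534 -0.009  0.116]
white [290.8 231.8 166. ] [0.566 0.138 0.116]
white [161.9 252.5 201. ] [ 0.591 -0.001  0.116]
white [444.9 312.2 353. ] [0.68  0.332 0.116]
white [ 494.1  361.6 1473. ] [0.774 0.43  0.116]
```

View pics/w1.png

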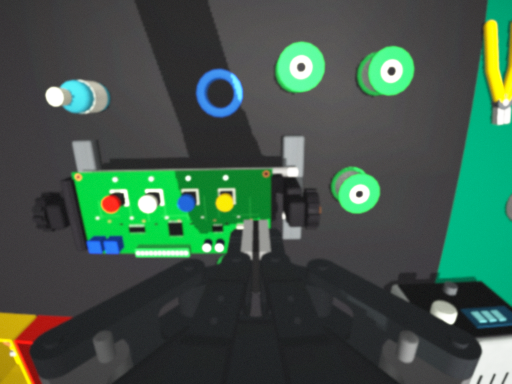

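The wrist view shows the yellow cap at (224,202), giving (0.532, 0.070), in agreement. The end of the row is clear. I'll aim for (0.534, 0.070) and stop about 15 mm above the cap.

Emit:
carry_out:
  targets:
    - [-1.2,-1.6,0,0,-1]
    - [-1.2,-1.6,0,0,-1]
    - [0,0,2,0,-1]
    - [0,0,2,0,-1]
    - [0,0,2,0,-1]
    - [0,0,2,0,-1]
    - [0,0,1,0,-1]
    - [0,0,0.5,0,-1]
    - [0,0,0,0,-1]
    - [0,0,0,0,-1]
    - [0,0,0,0,-1]

```text
t: 3.55
eef_pos: [0.53, 0.0741, 0.1558]
tool_rot: [0.001, 0.002, 1.0, 0.0]
contact_force: [-0.5, -0.4, -0.1]
gripper_width: 0.002
grasp_force: 0.0
```

Run:
```python
from h import *
o=bot.get_obs(); print(o['t'],o['eef_pos'],o['contact_force'])
a=imaging.read_camera('wrist');b=imaging.read_camera('scene')
a=cv2.resize(a[150:290,120:340],None,fx=2.5,fy=2.5);b=cv2.resize(b[130:230,200:310],None,fx=5,fy=5,interpolation=2)[:, :]
b=cv2.resize(b,(250,227))
o=np.zeros((590,550,3),np.uint8);o[:350]=a;o[352:579,:250]=b
cv2.imwrite('pics/w2.png',o[:,:,::-1])
```

```text
3.55 [0.52999196 0.07414464 0.1558272 ] [-0.46415555 -0.40042755 -0.06702284]
```

View pics/w2.png

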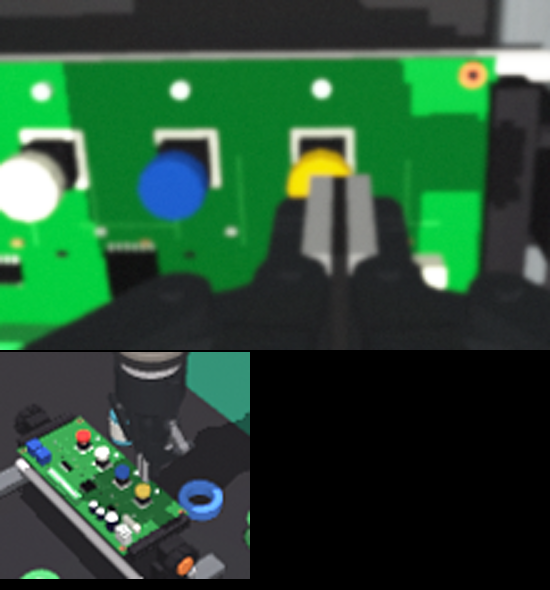

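The crop shows the fingertips about 4 mm too far to +y, matching the measured TCP y of 0.074. I'll correct that, then come down slowly.

Emit:
carry_out:
  targets:
    - [-0.4,-0.4,0,0,-1]
    - [0,0,0.2,0,-1]
    - [0,0,0.2,0,-1]
    - [0,0,0.2,0,-1]
    - [0,0,0.2,0,-1]
    - [0,0,0.2,0,-1]
    - [0,0,0,0,-1]
    - [0,0,0,0,-1]

```text
t: 4.45
eef_pos: [0.5334, 0.0699, 0.1449]
tool_rot: [-0.0, 0.002, 1.0, 0.0]
contact_force: [0.2, 0.6, 0.1]
gripper_width: -0.004
grasp_force: 0.0
```

Emit:
carry_out:
  targets:
    - [0,0,0.15,0,-1]
    - [0,0,0.15,0,-1]
    - [0,0,0.15,0,-1]
    - [0,0,0.15,0,-1]
    - [0,0,0.15,0,-1]
    - [0,0,0.15,0,-1]
    - [0,0,0,0,-1]
    - [0,0,0,0,-1]

```text
t: 5.25
eef_pos: [0.5334, 0.0698, 0.136]
tool_rot: [-0.0, 0.002, 1.0, 0.0]
contact_force: [0.7, -0.4, 0.6]
gripper_width: 0.0
grasp_force: 0.0
```

Emit:
carry_out:
  targets:
    - [0,0,0.1,0,-1]
    - [0,0,0.1,0,-1]
    - [0,0,0,0,-1]
    - [0,0,0,0,-1]

```text
t: 5.65
eef_pos: [0.5335, 0.0699, 0.1341]
tool_rot: [0.0, 0.002, 1.0, 0.0]
contact_force: [-1.5, 0.1, 1.8]
gripper_width: 0.002
grasp_force: 1.0
```

Contact came at about TCP z 0.135, as expected. I'll sink about 5 mm in total, to 5–6 N.

Emit:
carry_out:
  targets:
    - [0,0,0.1,0,-1]
    - [0,0,0.1,0,-1]
    - [0,0,0.1,0,-1]
    - [0,0,0.1,0,-1]
    - [0,0,0,0,-1]
    - [0,0,0,0,-1]

```text
t: 6.25
eef_pos: [0.5336, 0.0699, 0.1302]
tool_rot: [0.0, 0.002, 1.0, 0.0]
contact_force: [-1.0, -0.3, 5.3]
gripper_width: 0.0
grasp_force: 2.7
```

Emit:
carry_out:
  targets:
    - [0,0,0.1,0,-1]
    - [0,0,0,0,-1]
    - [0,0,0,0,-1]
    - [0,0,0,0,-1]
    - [0,0,0,0,-1]
    - [0,0,0,0,-1]
    - [0,0,0,0,-1]
    - [0,0,0,0,-1]
    - [0,0,0,0,-1]
    - [0,0,0,0,-1]
    - [0,0,0,0,-1]
    - [0,0,0,0,-1]

```text
t: 7.45
eef_pos: [0.5335, 0.0699, 0.1293]
tool_rot: [0.0, 0.002, 1.0, 0.0]
contact_force: [-2.1, 0.0, 6.3]
gripper_width: 0.002
grasp_force: 3.1
```

Emit:
carry_out:
  targets:
    - [0,0,0,0,-1]
    - [0,0,0,0,-1]
    - [0,0,0,0,-1]
    - [0,0,0,0,-1]
    - [0,0,0,0,-1]
    - [0,0,0,0,-1]
    - [0,0,0,0,-1]
    - [0,0,0,0,-1]
    - [0,0,0,0,-1]
    - [0,0,0,0,-1]
    - [0,0,0,0,-1]
    - [0,0,0,0,-1]

```text
t: 8.65
eef_pos: [0.5335, 0.0699, 0.1293]
tool_rot: [0.0, 0.002, 1.0, 0.0]
contact_force: [-1.3, 0.5, 5.6]
gripper_width: 0.003
grasp_force: 3.1
```

Emit:
carry_out:
  targets:
    - [0,0,0,0,-1]
    - [0,0,0,0,-1]
    - [0,0,0,0,-1]
    - [0,0,0,0,-1]
    - [0,0,0,0,-1]
    - [0,0,0,0,-1]
    - [0,0,0,0,-1]
    - [0,0,0,0,-1]
    - [0,0,0,0,-1]
    - [0,0,0,0,-1]

```text
t: 9.65
eef_pos: [0.5335, 0.0699, 0.1293]
tool_rot: [0.0, 0.002, 1.0, 0.0]
contact_force: [-0.9, -0.5, 6.0]
gripper_width: 0.0
grasp_force: 3.1
```

It has been held for over 3.3 s at about 6 N (about 5 mm). Now I release gently and rise clear.

Emit:
carry_out:
  targets:
    - [0,0,-0.2,0,-1]
    - [0,0,-0.2,0,-1]
    - [0,0,-0.2,0,-1]
    - [0,0,-0.4,0,-1]
    - [0,0,-0.5,0,-1]
    - [0,0,-1,0,-1]
    - [0,0,-2,0,-1]
    - [0,0,-3,0,-1]
    - [0,0,-3,0,-1]
    - [0,0,-3,0,-1]
    - [0,0,-3,0,-1]
    - [0,0,-2,0,-1]

```text
t: 10.85
eef_pos: [0.5339, 0.0697, 0.317]
tool_rot: [0.001, 0.002, 1.0, 0.0]
contact_force: [1.0, -0.1, -1.4]
gripper_width: 0.004
grasp_force: 0.0
```

Emit:
carry_out:
  targets:
    - [0,0,0,0,-1]
    - [0,0,0,0,-1]
    - [0,0,0,0,-1]
    - [0,0,0,0,-1]

```text
t: 11.25
eef_pos: [0.5328, 0.0698, 0.3129]
tool_rot: [-0.001, 0.002, 1.0, -0.0]
contact_force: [-0.0, -0.1, 0.1]
gripper_width: -0.001
grasp_force: 0.0
```

Run:
```python
from h import *
im=imaging.read_camera('scene'); c=imaging.calibration('scene'); o=bot.get_obs()
print(o['eef_pos'],o['contact_force'],np.abs(o['joint_vel']).max())
print([np.round(b,1) for b in blobs(im,*C['yellow'],(195,145,305,250))])
if o['eef_pos'][2]>.28: print(bot.hand_in())
```

```text
[0.53287221 0.06981137 0.3130166 ] [-0.4210128   0.18272458 -0.26410208] 0.005605077936780317
[array([262.4, 190.7,  39. ])]
the job is handed in; nothing more can be done
None
```

I pressed the yellow key about 5 mm at about 6 N and held it for over 3 s. It sprang back to its starting position in the camera view, the hand ended about 20 cm above it, and I handed the job in at about 11 s; no verdict came back.

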